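# Push home the pins of a card pattern, grain line first

### The job

The card pattern on the cork board is to be traced, so pin it down: with your fingertips, gently push the pin at the neck end of the grain line (the long drawn arrow) fully home, then the pin at its hem end, then the pin at the underarm corner. Leave the pin at the shoulder tip standing as it is, because that corner still has to be lifted. Pull no pin out, and leave the weights, the chalk and everything else where they lie.

Things in the scene. Friction and masses are not known exactly. Their poses are not given: they have to be found in the camera images.
- board: cork pinning board, 360 x 400 x 15 mm, lying flat on the table and fixed to it; origin at the centre of its underside, z up
- card: manila card pattern (child's bodice front), 270 x 170 x 2 mm, fixed flat on the board, turned any way; top face 17 mm above the table. Origin: centre of underside; x runs along the grain line (drawn, 180 mm, arrowhead at each end) from the wide straight hem (x -135 mm) to the narrow neck and shoulder end (+135). Centre front edge y -85, side seam and armhole side +85
- pin_neck_top (a point): centre of the flat top (16 mm across) of the large push pin at the neck end of the grain line, in card frame (85, -20) mm. Black head 20 mm high, waisted, 18 mm collar at its foot, steel point in card and cork; the four pins are alike. Moves with the pin
- pin_neck (a joint): height of the collar of that pin above the card's top face, in m: 0 is fully home (collar on the card), it starts 0.007 to 0.010 proud, and more means it is being pulled out. The pin slides straight down against about 5 N of steady friction, stays where it is left and stops at 0; the cork under it yields 1 mm per 10 N and springs back
- pin_hem_top (a point): centre of the flat top (16 mm across) of the large push pin at the hem end of the grain line, in card frame (-95, -20) mm. Black head 20 mm high, waisted, 18 mm collar at its foot, steel point in card and cork; the four pins are alike. Moves with the pin
- pin_hem (a joint): height of the collar of that pin above the card's top face, in m: 0 is fully home (collar on the card), it starts 0.007 to 0.010 proud, and more means it is being pulled out. The pin slides straight down against about 5 N of steady friction, stays where it is left and stops at 0; the cork under it yields 1 mm per 10 N and springs back
- pin_underarm_top (a point): centre of the flat top (16 mm across) of the large push pin at the underarm corner, where the armhole curve meets the side seam, in card frame (14, 66) mm. Black head 20 mm high, waisted, 18 mm collar at its foot, steel point in card and cork; the four pins are alike. Moves with the pin
- pin_underarm (a joint): height of the collar of that pin above the card's top face, in m: 0 is fully home (collar on the card), it starts 0.007 to 0.010 proud, and more means it is being pulled out. The pin slides straight down against about 5 N of steady friction, stays where it is left and stops at 0; the cork under it yields 1 mm per 10 N and springs back
- pin_shoulder_top (a point): centre of the flat top (16 mm across) of the large push pin at the shoulder tip, where the shoulder edge meets the armhole curve, in card frame (98, 34) mm; it is to stay standing. Black head 20 mm high, waisted, 18 mm collar at its foot, steel point in card and cork; the four pins are alike. Moves with the pin
- pin_shoulder (a joint): height of the collar of that pin above the card's top face, in m: 0 is fully home (collar on the card), it starts 0.007 to 0.010 proud, and more means it is being pulled out. The pin slides straight down against about 5 N of steady friction, stays where it is left and stops at 0; the cork under it yields 1 mm per 10 N and springs back
- weight_large: steel pattern weight on the card, disc 50 mm across and 22 mm high with a small knob, 42 mm high in all; origin at the centre of its underside
- weight_small: plain steel disc weight on the card, 38 mm across, 20 mm high; origin at the centre of its underside
- chalk: flat piece of tailor's chalk on the card, 42 x 34 x 7 mm; origin at the centre of its underside
- spool: spool of blue thread standing on the far left corner of the board, 30 mm across, 46 mm high; origin at the centre of its underside
- pincushion: red domed pincushion on a wooden foot, on the far right corner of the board, 64 mm across, 37 mm high (its pins reach 54 mm); origin at the centre of its underside
- shears: pair of tailor's shears lying on the table to the left of the board, 250 x 95 x 12 mm; origin under the pivot, x axis towards the points
- thread_cone: dark cone of thread standing on the table to the right of the board, 68 mm across, 135 mm high; origin at the centre of its underside
- awl: awl lying on the table to the right of the board, 146 mm long, wooden handle 26 mm thick; origin underneath at mid length, x axis towards the point

How it is judged:
By the outcome, as a careful person would: the job done as asked, in the order asked, and still so for the second after the job is handed in, with the robot touching nothing.
It also fails if it takes over 40 s, if anything falls off the work surface, if the arm or the gripper's body presses on something with over 40 N, if the wrist force passes 120 N, or if a joint passes its speed limit or range.

### The arm

A 6-joint arm with a two-finger parallel gripper is mounted at the origin on the work surface. World frame = base frame: x ahead of the robot, y to its left, z up, the work surface at z = 0. Lengths are in mm, angles in rad, forces in N, time in s.
With the tool pointing down it reaches from about 300 to 750 mm from the base axis. Payload 8.5 kg.
Tool frame: the origin (TCP) lies between the finger pads; the fingertips stand 19 mm ahead of it and the grasp point (between the pads) is the TCP; z points along the fingers, y is the line along which they close (so a half turn about z gives the same grasp; the last joint's range is limited). The gripper opens to 85 mm and grips with 20 to 120 N. Pads are 22 mm wide; open, the fingers measure 114 mm over their backs; the gripper's body (76 mm by 85 mm) begins 54 mm behind the grasp point. The pads swing forward as they close: fully open they stand 13 mm farther back than shut.
Start: joints at [0.909, 0.381, 1.297, -0, 1.464, -0.215], TCP at [237.634, 495.994, 250.322] pointing down, gripper open.
Joint ranges: [-3.11, 3.11], [-0.89, 2.33], [0.22, 2.48], [-1.42, 4.56], [0.17, 2.85], [-2.88, 2.88]. Speed limits (rad/s): [2.39, 2.39, 3.14, 3.14, 3.14, 3.14].

### API

Orientations are given as [roll, pitch, yaw] about the fixed x, y, z axes, in that order (R = Rz(yaw) Ry(pitch) Rx(roll)).
In Python, from plant import ctrl gives the robot as it stands.
- The arm moves only by the tool arm_command, never from a script. Its argument "rows" is a list of rows, each a list of 4 numbers: the shift along the tool's x, y, z in m, then the turn about the tool's z in degrees. In form: [[dx, dy, dz, turn], ...]. A call has exactly 8 rows; each row shifts and turns the commanded pose from where the row before left it, along the tool's axes as they then stand; what a row does not reach is not made up. A row lasts 1/12 s, in which the tool goes at most 41.7 mm and 7.16 degrees, less where a joint would pass 70% of its speed; a pose out of reach is approached as far as the arm can. A call is refused whole if a number of a shift passes 0.0417 or a number of a turn 7.16, either way. A call with a gripper value outside its range is refused whole. "jaw" is the finger opening in m, from 0 to 0.0854, set as the call begins (left out, the last holds). The fingers move at their own pace and stop on an object; "force" is the grip in N (left out, the last holds). Time passes only in rows, so rows that do not move let the fingers close, or fill a call up. It gives the time, the measured TCP pose, the force, the opening and the grip force at its end, in the units of the state.
- ctrl.sense(): the state, without advancing time (a new reading comes with each control period).
- ctrl.get_image(name): name is "side" or "top"; returns the picture (480x640x3 uint8, blue, green, red); there is no depth.
- ctrl.camera_params(name): a dict with "mtx" (3x3 intrinsics, pixels), "eye" and "rotation" of the camera in the world. Camera axes: x right, y up, looking along -z (the intrinsics and any distortion apply to the point x, -y, -z); pixel columns grow to the right and rows downward; lengths in mm; the calibration is good to about 2 mm. A picture is of the moment at which its call begins. camera_params takes no time and is no camera call.
- ctrl.hand_in(): hands the job in; it is judged then, once.
Trained networks look in the newest picture that a camera, given by its name, has taken for a name from the list of things; names that differ only in an ending like _2 or _b are one class to them, and where a whole thing is asked for, a point or a joint stands for the part that bears it (a point fixed in the world has none). Each returns a list of dicts, best first, with "score" (0 to 1); they miss things now and then, are a little off and sometimes report something else, mostly with a low value. They report only what shows in the picture. A call takes as long as a camera call.
- ctrl.recognise(query, camera): "box" ([left, top, width, height] in pixels, round what is visible of it).
- ctrl.regions_of(query, camera): "mask" (480x640 bool, what is visible of it) and "box" ([left, top, width, height] in pixels, round what is visible of it).
- ctrl.place_of(query, camera): "location" ([row, column] in pixels: a listed point, or the origin of a listed thing).
The state is a dict: "t": time; "joint_pos": joint angles; "qd": joint speeds; "joint_torque": joint torques, N m; "tcp_pos": TCP position; "tcp_rot": TCP orientation; "force": force on the tool from outside, world axes, zero at the start; "wrist_torque": the same for the moment, N m; "opening": finger opening in mm; "grip_force": force on a finger pad.
Only numpy, scipy, OpenCV 4.12 (cv2) and the standard library are available. Lean on these libraries where they do the work, as an engineer would, in place of code of your own. Each camera call takes 0.05 s, during which the arm holds its last target. There are 200 camera calls.

## Working session

There is one attempt and no reset: what is moved stays moved. The work goes in short steps, Python scripts to look and compute and a tool call to move; the robot and the scene stay as the last step left them, time stands still between calls to the robot, and variables do not carry over. Pictures are saved under pics/ and viewed, at most 10 in all, crops included, and the job is handed in when it is done.

Besides the shell and the picture viewer there is one more tool, called as a command line: name --pt "numbers of a row" for each row, then --argument value for the rest. arm_command: Moves the arm, as the interface text tells. Its arguments: {"type":"object","properties":{"rows":{"type":"array","items":{"type":"array","items":{"type":"number"}}},"jaw":{"type":"number"},"force":{"type":"number"}},"required":["rows"]}

```bash
mkdir -p pics; ls; cat > h.py <<'E'
import numpy as np, cv2
from plant import ctrl
def ray(cam,rc):
    p=ctrl.camera_params(cam); K=np.array(p["mtx"],float); R=np.array(p["rotation"],float)
    if R.shape!=(3,3):
        from scipy.spatial.transform import Rotation as Q; R=Q.from_euler('xyz',R).as_matrix()
    d=p.get("dist"); 
    n=cv2.undistortPoints(np.array([[[rc[1],rc[0]]]],float),K,None if d is None else np.array(d,float))[0,0]
    v=R@np.array([n[0],-n[1],-1]); return np.array(p["eye"],float),v
def at(cam,rc,z):
    e,v=ray(cam,rc); return e+v*(z-e[2])/v[2]
E
python3 - <<'E'
from h import *
for c in("top","side"):
    print(c,ctrl.camera_params(c)); cv2.imwrite(f"pics/{c}1.png",ctrl.get_image(c))
    for q in("pin_neck_top","pin_hem_top","pin_underarm_top","pin_shoulder_top","card","weight_large","weight_small"):
        z=17 if 'pin' not in q else 46
        for r in ctrl.place_of(q,c)[:4]: print(q,round(r["score"],2),np.round(r["location"],1),np.round(at(c,r["location"],z)))
print(ctrl.sense())
E
```

```text
pics
top {'mtx': array([[539.47869072,   0.        , 318.54415226],
       [  0.        , 539.47869072, 231.04626932],
       [  0.        ,   0.        ,   1.        ]]), 'eye': array([ 369.45733655,    5.66063508, 1580.35630977]), 'rotation': array([ 0.10912253,  0.00459045, -1.56657544])}
pin_neck_top 0.56 [201.5 363.9] [ 624. -117.   46.]
pin_hem_top 0.41 [250.8 325.7] [481.  -7.  46.]
pin_underarm_top 0.53 [198.3 324.7] [632.  -4.  46.]
pin_shoulder_top 0.49 [185.6 349.6] [670. -76.  46.]
pin_shoulder_top 0.32 [250.5 325.9] [482.  -8.  46.]
card 0.58 [220.  338.9] [573. -46.  17.]
weight_large 0.63 [225.5 318.8] [557.  13.  17.]
weight_small 0.56 [226.7 319.8] [553.  10.  17.]
weight_small 0.44 [234.2 350.9] [532. -81.  17.]
side {'mtx': array([[493.53698638,   0.        , 316.4755024 ],
       [  0.        , 493.53698638, 239.20567501],
       [  0.        ,   0.        ,   1.        ]]), 'eye': array([ 412.47694814, -835.33001322, 1111.86150334]), 'rotation': array([ 0.67715407,  0.01312992, -0.16897479])}
pin_neck_top 0.58 [271.1 357.4] [ 631. -114.   46.]
pin_hem_top 0.49 [2
[... 395 characters left out ...]
8.2] [719. 125.  17.]
{'t': 0.8, 'joint_pos': array([ 9.08687371e-01,  3.80591168e-01,  1.29743104e+00, -4.91508663e-05,
        1.46357504e+00, -2.15315756e-01]), 'qd': array([ 0.00034648, -0.0003841 , -0.00095487, -0.00091419, -0.00076199,
        0.00115819]), 'joint_torque': array([ 4.05750852e-04, -4.48294759e+01, -2.31460744e+01, -1.95608218e-04,
        5.51689991e-04,  9.06073637e-06]), 'tcp_pos': array([237.64541024, 495.97889434, 250.3166639 ]), 'tcp_rot': array([-3.14157773e+00,  4.67598851e-05,  2.69480471e+00]), 'force': array([-0.09286359, -0.13754955, -0.28647196]), 'wrist_torque': array([-0.03173768, -0.01301392,  0.02969772]), 'grip_force': 0.0, 'opening': 85.14913520282823}
```

View pics/top1.png

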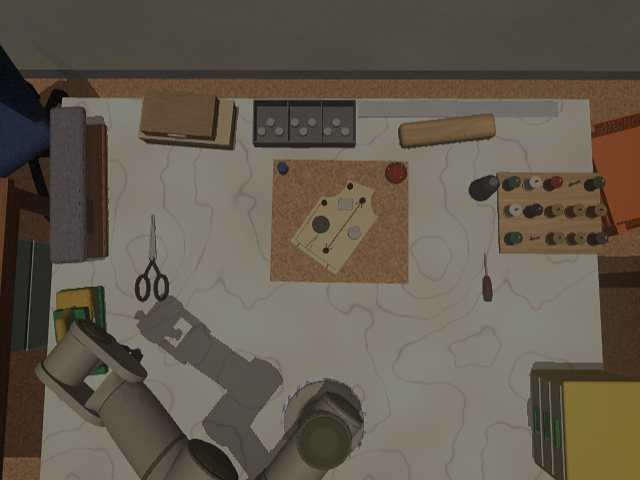

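View pics/side1.png

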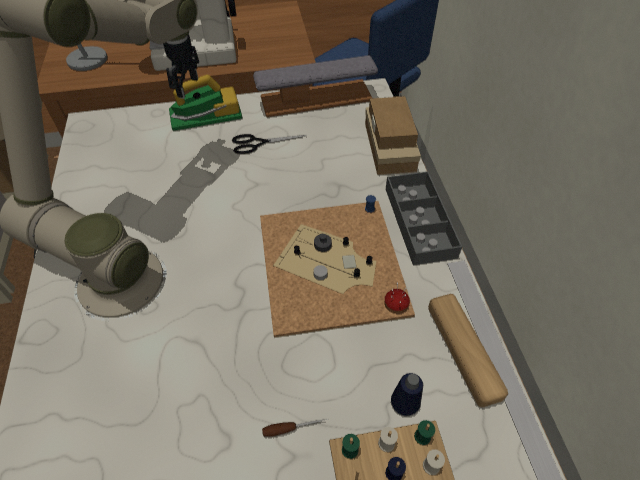

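The top view shows the pins at about (col,row): hem (326,250), neck (362,201), shoulder (350,186) and underarm (324,203). The side view agrees: hem (297,250), neck (357,272), underarm (346,241), shoulder (369,260). Next I'll refine these with blob centroids and a fit to the card model.

```bash
cat > fit.py <<'E'
from h import *
from scipy.optimize import least_squares
from scipy.spatial.transform import Rotation as Q
P=dict(hem=(-95,-20),neck=(85,-20),under=(14,66),shoulder=(98,34))
seed=dict(top=dict(hem=(326,250),neck=(362,201),under=(324,203),shoulder=(350,186)),side=dict(hem=(297,250),neck=(357,272),under=(346,241),shoulder=(369,260)))
def proj(cam,X):
    p=ctrl.camera_params(cam);R=Q.from_euler('xyz',p["rotation"]).as_matrix();K=p["mtx"]
    c=(np.asarray(X)-p["eye"])@R; n=np.array([-c[0]/c[2],c[1]/c[2]]); return np.array([K[0,0]*n[0]+K[0,2],K[1,1]*n[1]+K[1,2]])
def blobs(save=None):
    o={}
    for c in seed:
        im=ctrl.get_image(c); g=im.max(2).astype(float)
        if save: 
            x0,y0=(280,165) if c=="top" else (265,210)
            cv2.imwrite(f"pics/{c}{save}.png",cv2.resize(im[y0:y0+100,x0:x0+120],None,fx=6.5,fy=6,interpolation=cv2.INTER_CUBIC)[:600,:780])
        for k,(u,v) in seed[c].items():
            w=g[v-7:v+8,u-7:u+8]; W=np.clip(90-w,0,None); W[W<15]=0
            n,l=cv2.connectedComponents((W>0).astype(np.uint8)); 
            if l[7,7]: W=W*(l==l[7,7])
            yy,xx=np.mgrid[-7:8,-7:8]; o[c,k]=(u+(W*xx).sum()/W.sum(),v+(W*yy).sum()/W.sum(),W.astype(bool).sum())
    return o
E
python3 - <<'E'
from fit import *
o=blobs("2")
for k,v in o.items(): print(k,np.round(v,1),np.round(at(k[0],(v[1],v[0]),36)))
def W(p,k,z=36):
    x,y=P[k];c,s=np.cos(p[2]),np.sin(p[2]);return np.array([p[0]+c*x-s*y,p[1]+s*x+c*y,z])
for cams in(("top",),("side",),("top","side")):
    f=lambda p:np.concatenate([proj(c,W(p,k))-o[c,k][:2] for c in cams for k in P])
    r=least_squares(f,[573,-45,-.65]);print(cams,np.round(r.x,3),np.round(r.fun,1))
    print({k:np.round(W(r.x,k),1) for k in P})
E
```

```text
('top', 'hem') [325.5 250.   27. ] [484.  -7.  36.]
('top', 'neck') [361.9 200.2  32. ] [ 629. -112.   36.]
('top', 'under') [323.8 202.3  27. ] [623.  -1.  36.]
('top', 'shoulder') [349.7 185.8  31. ] [671. -76.  36.]
('side', 'hem') [296.6 250.   48. ] [484.  -8.  36.]
('side', 'neck') [356.5 272.7  52. ] [ 629. -112.   36.]
('side', 'under') [345.4 241.   47. ] [622.  -1.  36.]
('side', 'shoulder') [368.8 260.   46. ] [671. -76.  36.]
('top',) [572.235 -46.182  -0.63 ] [-0.1  0.1  0.2 -0.1 -0.1  0.1 -0.  -0.1]
{'hem': array([483.7,  -6.4,  36. ]), 'neck': array([ 629.2, -112.4,   36. ]), 'under': array([622.4,  -1.1,  36. ]), 'shoulder': array([671.5, -76.4,  36. ])}
('side',) [572.084 -46.499  -0.624] [-0.3 -0.2  0.2  0.3 -0.1  0.   0.1 -0.1]
{'hem': array([483.3,  -7.2,  36. ]), 'neck': array([ 629.4, -112.4,   36. ]), 'under': array([622. ,  -1.1,  36. ]), 'shoulder': array([671.5, -76.2,  36. ])}
('top', 'side') [572.16  -46.313  -0.627] [-0.   0.2  0.2 -0.1 -0.1  0.1 -0.  -0.1 -0.2 -0.3  0.1  0.3 -0.   0.
  0.2 -0.1]
{'hem': array([483.5,  -6.8,  36. ]), 'neck': array([ 629.3, -112.4,   36. ]), 'under': array([622.2,  -1.1,  36. ]), 'shoulder': array([671.5, -76.3,  36. ])}
```

View pics/top2.png

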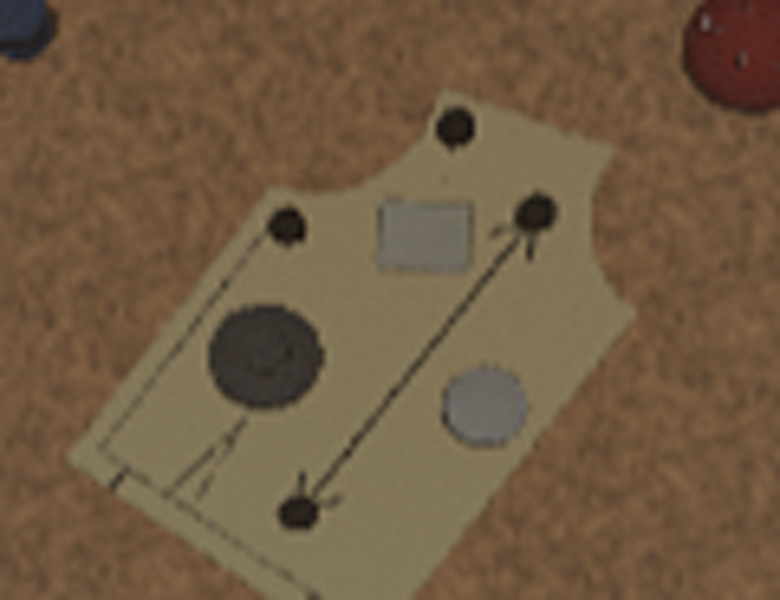

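View pics/side2.png

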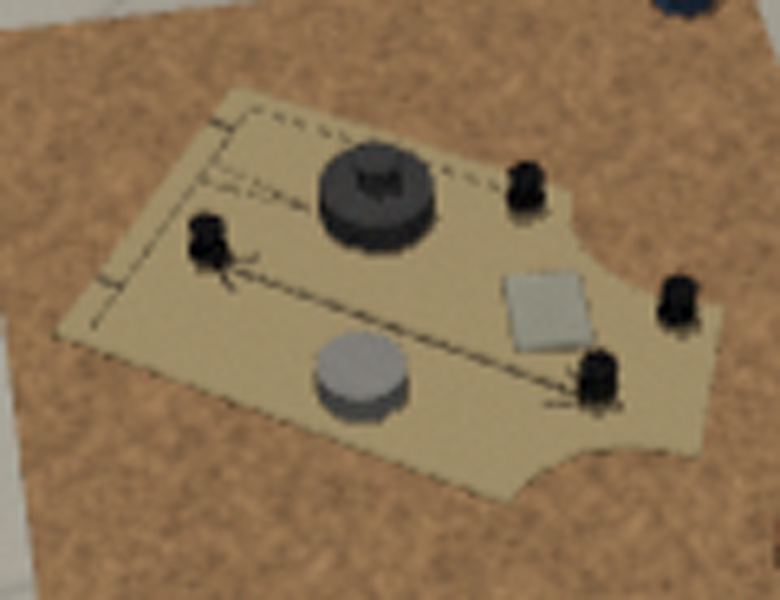

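arm_command --pt "-0.0257 -0.0158 0 0" --pt "-0.0257 -0.0158 0 0" --pt "-0.0257 -0.0158 0 0" --pt "-0.0257 -0.0158 0 0" --pt "-0.0257 -0.0158 0 0" --pt "-0.0257 -0.0158 0 0" --pt "-0.0257 -0.0158 0 0" --pt "-0.0257 -0.0158 0 0" --jaw 0 --force 20

```text
t: 1.57
tcp_pos: [369.0, 291.9, 250.5]
tcp_rot: [3.141, 0.0, 2.695]
force: [0.1, -0.2, 1.3]
opening: -0.3
grip_force: 0.0
```

arm_command --pt "-0.0257 -0.0158 0 0" --pt "-0.0257 -0.0158 0 0" --pt "-0.0257 -0.0158 0 0" --pt "-0.0257 -0.0158 0 0" --pt "-0.0257 -0.0158 0 0" --pt "-0.0257 -0.0158 0 0" --pt "-0.0257 -0.0158 0 0" --pt "-0.0257 -0.0158 0 0"

```text
t: 2.23
tcp_pos: [499.9, 88.9, 250.4]
tcp_rot: [3.141, 0.0, 2.695]
force: [0.9, 0.0, 0.3]
opening: 0.2
grip_force: 0.0
```

arm_command --pt "-0.0257 -0.0158 0.012 0" --pt "-0.0257 -0.0158 0.02 0" --pt "-0.0257 -0.0158 0.02 0" --pt "-0.0257 -0.0158 0.02 0" --pt "-0.0257 -0.0158 0.02 0" --pt "-0.0257 -0.0158 0.02 0" --pt "-0.0257 -0.0158 0.02 0" --pt "0 0 0 0"

```text
t: 2.9
tcp_pos: [614.3, -91.2, 113.7]
tcp_rot: [-3.14, -0.004, 2.691]
force: [-1.8, -0.0, -0.8]
opening: 0.2
grip_force: 0.0
```

arm_command --pt "-0.0125 -0.008 0.01 0" --pt "-0.0125 -0.008 0.01 0" --pt "0 0 0.01 0" --pt "0 0 0 0" --pt "0 0 0 0" --pt "0 0 0 0" --pt "0 0 0 0" --pt "0 0 0 0"

```text
t: 3.57
tcp_pos: [629.4, -111.9, 89.1]
tcp_rot: [3.141, 0.001, 2.695]
force: [-0.2, 0.2, -0.5]
opening: -0.4
grip_force: 0.0
```

```bash
python3 - <<'E'
from h import *
s=ctrl.sense();print(s['t'],s['tcp_pos'],s['tcp_rot'],s['force'],s['joint_pos'])
im=ctrl.get_image("side");x0,y0=285,190
cv2.imwrite("pics/s3.png",cv2.resize(im[y0:y0+100,x0:x0+120],None,fx=6,fy=6,interpolation=cv2.INTER_CUBIC))
E
```

```text
3.5667 [ 629.3909525  -111.90027136   89.14681624] [3.14148297e+00 1.08176374e-03 2.69539549e+00] [-0.1794483   0.19288694 -0.45893988] [-3.60816266e-01  6.77683746e-01  1.25617607e+00  1.82258501e-05
  1.20664566e+00 -1.48542197e+00]
```

View pics/s3.png

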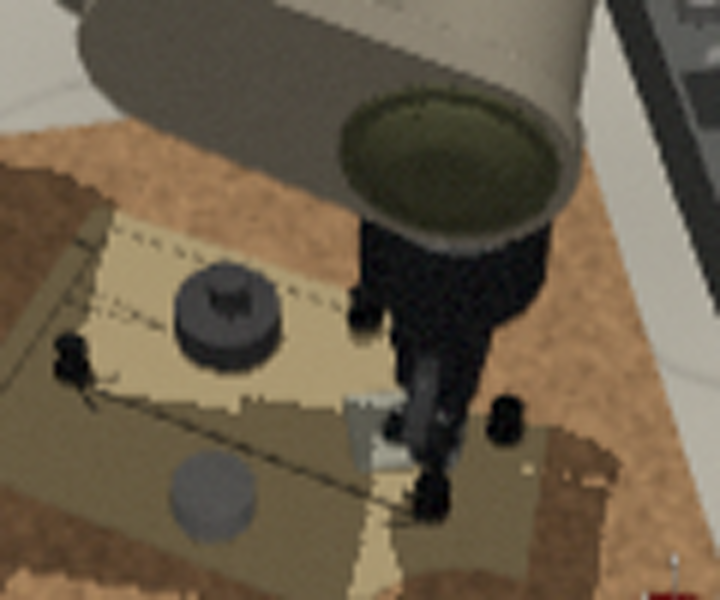

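The fingertips are straight above the neck pin (tip near crop pixel (440,470), pin at (432,497)), and they are clear of the shoulder pin and the chalk. I'll descend slowly now.

arm_command --pt "0 0 0.005 0" --pt "0 0 0.005 0" --pt "0 0 0.005 0" --pt "0 0 0.004 0" --pt "0 0 0.002 0" --pt "0 0 0.001 0" --pt "0 0 0 0" --pt "0 0 0 0"

```text
t: 4.28
tcp_pos: [629.4, -112.4, 66.4]
tcp_rot: [-3.142, 0.0, 2.695]
force: [-0.0, 0.1, -0.3]
opening: 0.1
grip_force: 0.0
```

arm_command --pt "0 0 0.001 0" --pt "0 0 0.001 0" --pt "0 0 0.001 0" --pt "0 0 0.001 0" --pt "0 0 0 0" --pt "0 0 0 0" --pt "0 0 0 0" --pt "0 0 0 0"

```text
t: 4.95
tcp_pos: [629.5, -112.4, 62.6]
tcp_rot: [3.142, 0.001, 2.695]
force: [0.9, -0.8, 5.4]
opening: 0.1
grip_force: 2.4
```

arm_command --pt "0 0 0.001 0" --pt "0 0 0.001 0" --pt "0 0 0.001 0" --pt "0 0 0.001 0" --pt "0 0 0.001 0" --pt "0 0 0.001 0" --pt "0 0 0 0" --pt "0 0 0 0"

```text
t: 5.62
tcp_pos: [629.5, -112.4, 56.3]
tcp_rot: [3.142, 0.0, 2.695]
force: [1.1, -0.6, 3.1]
opening: -0.2
grip_force: 1.7
```

arm_command --pt "0 0 0.0005 0" --pt "0 0 0.0005 0" --pt "0 0 0 0" --pt "0 0 0 0" --pt "0 0 0 0" --pt "0 0 0 0" --pt "0 0 0 0" --pt "0 0 0 0"

```text
t: 6.28
tcp_pos: [629.5, -112.4, 55.5]
tcp_rot: [3.142, 0.001, 2.695]
force: [2.0, -1.7, 6.0]
opening: -0.1
grip_force: 2.6
```

arm_command --pt "0 0 0.0005 0" --pt "0 0 0.0005 0" --pt "0 0 0 0" --pt "0 0 0 0" --pt "0 0 0 0" --pt "0 0 0 0" --pt "0 0 0 0" --pt "0 0 0 0"

```text
t: 6.95
tcp_pos: [629.5, -112.4, 55.0]
tcp_rot: [-3.142, 0.001, 2.695]
force: [0.9, 0.4, 9.0]
opening: 0.2
grip_force: 4.5
```

arm_command --pt "0 0 0.0005 0" --pt "0 0 0.0005 0" --pt "0 0 0 0" --pt "0 0 0 0" --pt "0 0 0 0" --pt "0 0 0 0" --pt "0 0 0 0" --pt "0 0 0 0"

```text
t: 7.62
tcp_pos: [629.6, -112.5, 54.6]
tcp_rot: [3.142, 0.001, 2.695]
force: [-1.5, -0.2, 12.6]
opening: -0.2
grip_force: 6.4
```

arm_command --pt "0 0 -0.002 0" --pt "0 0 -0.004 0" --pt "0 0 -0.008 0" --pt "0 0 -0.013 0" --pt "0 0 -0.013 0" --pt "0.02 0.0037 0 0" --pt "0.02 0.0037 0 0" --pt "0.02 0.0037 0 0"

```text
t: 8.28
tcp_pos: [578.9, -75.9, 93.3]
tcp_rot: [-3.141, -0.001, 2.695]
force: [0.8, -0.5, -0.3]
opening: 0.1
grip_force: 0.0
```

arm_command --pt "0.0234 0.0042 0 0" --pt "0.0234 0.0042 0 0" --pt "0.0234 0.0042 0 0" --pt "0.0234 0.0042 0 0" --pt "0.0234 0.0042 0 0" --pt "0 0 0 0" --pt "0 0 0 0" --pt "0 0 0 0"

```text
t: 8.95
tcp_pos: [484.2, -7.3, 93.5]
tcp_rot: [3.142, 0.001, 2.695]
force: [-0.0, -1.0, -0.8]
opening: 0.0
grip_force: 0.0
```

arm_command --pt "0 0 0.007 0" --pt "0 0 0.007 0" --pt "0 0 0.006 0" --pt "0 0 0.004 0" --pt "0 0 0.002 0" --pt "0 0 0.0005 0" --pt "0 0 0 0" --pt "0 0 0 0"

```text
t: 9.62
tcp_pos: [483.7, -7.0, 66.9]
tcp_rot: [3.142, 0.0, 2.695]
force: [-0.1, 0.2, -0.2]
opening: -0.2
grip_force: 0.0
```

arm_command --pt "0 0 0.001 0" --pt "0 0 0.001 0" --pt "0 0 0.001 0" --pt "0 0 0.001 0" --pt "0 0 0.001 0" --pt "0 0 0.001 0" --pt "0 0 0.001 0" --pt "0 0 0.001 0"

```text
t: 10.28
tcp_pos: [483.6, -6.9, 58.9]
tcp_rot: [3.142, 0.0, 2.695]
force: [-0.6, -0.1, 5.0]
opening: -0.0
grip_force: 2.5
```

arm_command --pt "0 0 0.001 0" --pt "0 0 0.001 0" --pt "0 0 0.001 0" --pt "0 0 0.0005 0" --pt "0 0 0.0005 0" --pt "0 0 0 0" --pt "0 0 0 0" --pt "0 0 0 0"

```text
t: 10.95
tcp_pos: [483.7, -6.9, 55.1]
tcp_rot: [3.142, 0.0, 2.695]
force: [-0.7, 0.5, 8.7]
opening: -0.0
grip_force: 4.2
```

arm_command --pt "0 0 0.0005 0" --pt "0 0 0.0005 0" --pt "0 0 0 0" --pt "0 0 0 0" --pt "0 0 0 0" --pt "0 0 0 0" --pt "0 0 0 0" --pt "0 0 0 0"

```text
t: 11.62
tcp_pos: [483.7, -7.0, 54.5]
tcp_rot: [3.142, 0.001, 2.695]
force: [-2.9, 0.0, 14.4]
opening: -0.1
grip_force: 6.7
```

arm_command --pt "0 0 -0.002 0" --pt "0 0 -0.004 0" --pt "0 0 -0.008 0" --pt "0 0 -0.014 0" --pt "0 0 -0.016 0" --pt "0 0 -0.008 0" --pt "0 0 0 0" --pt "-0.0153 0.0081 0 0"

```text
t: 12.28
tcp_pos: [499.0, -6.0, 105.8]
tcp_rot: [-3.141, -0.002, 2.695]
force: [-0.0, 0.1, -0.1]
opening: 0.3
grip_force: 0.0
```

arm_command --pt "-0.0179 0.0095 0 0" --pt "-0.0179 0.0095 0 0" --pt "-0.0179 0.0095 0 0" --pt "-0.0179 0.0095 0 0" --pt "-0.0179 0.0095 0 0" --pt "-0.0179 0.0095 0 0" --pt "0 0 0 0" --pt "0 0 0 0"

```text
t: 12.95
tcp_pos: [622.2, -1.2, 104.5]
tcp_rot: [-3.141, -0.002, 2.695]
force: [-0.9, -0.7, 0.2]
opening: -0.3
grip_force: 0.0
```

arm_command --pt "0 0 0.008 0" --pt "0 0 0.009 0" --pt "0 0 0.008 0" --pt "0 0 0.007 0" --pt "0 0 0.004 0" --pt "0 0 0.002 0" --pt "0 0 0 0" --pt "0 0 0 0"

```text
t: 13.62
tcp_pos: [622.4, -1.3, 68.0]
tcp_rot: [3.142, 0.0, 2.695]
force: [-0.3, 0.4, 0.4]
opening: 0.0
grip_force: 0.0
```

arm_command --pt "0 0 0.001 0" --pt "0 0 0.001 0" --pt "0 0 0.001 0" --pt "0 0 0.001 0" --pt "0 0 0.001 0" --pt "0 0 0.001 0" --pt "0 0 0.001 0" --pt "0 0 0.001 0"

```text
t: 14.28
tcp_pos: [622.4, -1.3, 60.1]
tcp_rot: [3.142, 0.0, 2.695]
force: [-2.0, 0.2, 4.9]
opening: 0.4
grip_force: 2.5
```

arm_command --pt "0 0 0.001 0" --pt "0 0 0.001 0" --pt "0 0 0.001 0" --pt "0 0 0.001 0" --pt "0 0 0.0005 0" --pt "0 0 0.0005 0" --pt "0 0 0 0" --pt "0 0 0 0"

```text
t: 14.95
tcp_pos: [622.5, -1.3, 55.2]
tcp_rot: [3.142, 0.0, 2.695]
force: [-2.4, 0.2, 7.5]
opening: -0.2
grip_force: 3.8
```

arm_command --pt "0 0 0.0005 0" --pt "0 0 0.0005 0" --pt "0 0 0 0" --pt "0 0 0 0" --pt "0 0 0 0" --pt "0 0 0 0" --pt "0 0 0 0" --pt "0 0 0 0"

```text
t: 15.62
tcp_pos: [622.5, -1.3, 54.7]
tcp_rot: [3.141, 0.001, 2.695]
force: [-4.6, 0.2, 11.6]
opening: 0.4
grip_force: 5.8
```

arm_command --pt "0 0 -0.002 0" --pt "0 0 -0.004 0" --pt "0 0 -0.01 0" --pt "0 0 -0.02 0" --pt "0 0 -0.03 0" --pt "0 0 -0.03 0" --pt "0 0 -0.03 0" --pt "0 0 -0.02 0"

```text
t: 16.28
tcp_pos: [622.8, -1.3, 203.3]
tcp_rot: [3.141, 0.003, 2.695]
force: [0.3, 0.2, 0.2]
opening: 0.1
grip_force: 0.0
```

arm_command --pt "0.0129 0.0271 0 0" --pt "0.0129 0.0271 0 0" --pt "0.0129 0.0271 0 0" --pt "0.0129 0.0271 0 0" --pt "0.0129 0.0271 0 0" --pt "0.0129 0.0271 0 0" --pt "0.0129 0.0271 0 0" --pt "0.0129 0.0271 0 0"

```text
t: 16.95
tcp_pos: [622.7, 240.3, 200.2]
tcp_rot: [-3.142, -0.0, 2.695]
force: [0.1, -0.6, 1.1]
opening: 0.0
grip_force: 0.0
```

arm_command --pt "0.0129 0.0271 0 0" --pt "0.0129 0.0271 0 0" --pt "0.0129 0.0271 0 0" --pt "0.0129 0.0271 0 0" --pt "0 0 0 0" --pt "0 0 0 0" --pt "0 0 0 0" --pt "0 0 0 0"

```text
t: 17.62
tcp_pos: [623.5, 357.8, 200.0]
tcp_rot: [-3.141, 0.0, 2.694]
force: [-0.1, -0.6, -1.2]
opening: 0.1
grip_force: 0.0
```

```bash
python3 - <<'E'
from fit import *
o=blobs("9")
for k,v in o.items(): print(k,np.round(v,1))
E
```

```text
('top', 'hem') [325.5 250.1  27. ]
('top', 'neck') [361.7 200.6  31. ]
('top', 'under') [323.7 202.7  28. ]
('top', 'shoulder') [349.6 185.8  31. ]
('side', 'hem') [296.7 251.2  43. ]
('side', 'neck') [356.3 274.5  44. ]
('side', 'under') [345.3 242.5  39. ]
('side', 'shoulder') [368.8 260.   46. ]
```

View pics/side9.png

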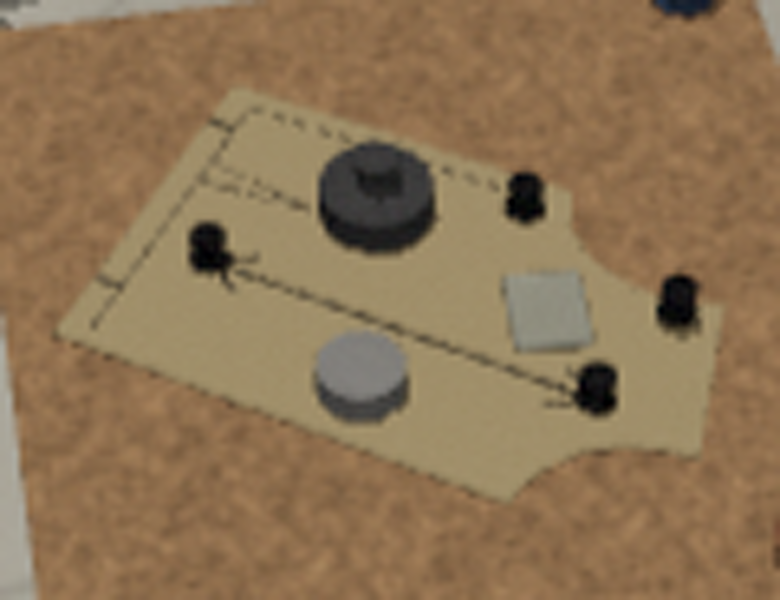

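The hem (208,247), neck (597,388) and underarm (525,197) pins have sunk and sit flush. The shoulder pin (678,303), the weights and the chalk haven't moved.

```bash
python3 -c "
from plant import ctrl
print(ctrl.hand_in())"
```

```text
the job is handed in; nothing more can be done
None
```

I pushed the neck, hem and underarm pins home in that order, using at most about 14 N. The last camera check showed all three down and the shoulder pin, weights and chalk unmoved. I've handed the job in; no verdict came back.

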